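# Bring out the office cash box and open its tab-locked catch

### The job

Carry the grey steel cash box, still locked, to the black desk pad, set it down flat and wholly on the pad with its lock side facing squarely towards the pad edge nearest the robot, and let go. There, slide the safety tab fully aside, then swing the catch up off the lid until it stands upright or further, and only then raise the lid well past halfway to upright and leave it standing open. Keep the box from tipping over and leave the other things on the desk where they are.

Things in the scene. Friction and masses are not known exactly. Their poses are not given: they have to be found in the camera images.
- pad: Flat black rubber desk pad, 280 x 280 x 3 mm, fixed to the desk. Origin: centre of its underside, on the desk; z up. Its own x axis points away from the robot, so its near edge is the -x edge.
- cashbox: Loose grey steel cash box, about 0.9 kg. Box 160 (x) x 200 (y) x 68 mm high; flat lid 10 mm thick, its top face at z = 78 mm, hinged along the rear (+x) top edge. Origin: centre of the underside, z up. Its front (-x), with the dark lock housing, faces the file rack at the start (box yaw -90 give or take 32 degrees in the robot's frame). Hung by its handle it stays nearly level.
- handle (a point): Middle of the round steel bar of the carrying handle on the lid: bar 12 mm thick, 110 mm long along y, its centre 35 mm above the lid's top, a leg at each end; (0, 0, 113) mm in the box frame when shut. Turns with the lid (axes as the box's when shut). Used to carry the box and later to raise the lid; the bar can turn in the grip.
- lid_hinge (a point): Point on the lid's hinge line, box frame (80, 0, 68) mm; the hinge runs along the box's y. Axes as the box's.
- lid (a joint): Lid angle in rad: 0 shut, grows as the front edge rises, stop at 1.7. Stiff hinge (0.08 N m): left above about 0.7 rad the lid stays there, lower it may sink shut; about 2 N at the handle raises it. Held shut while the catch is down.
- catch_hinge (a point): Pivot of the catch, between two lugs (to 96 mm high) on the dark lock housing: box frame (-125, -50, 83.5) mm, pivot line along the box's y. Axes as the box's. The housing juts out of the box's front: x -135 to -80, y -80 to +45, z 20 to 72 mm in the box frame; catch and tab are on top of it.
- catch_grip (a point): Centre of the catch's upright steel grip, 14 (x) x 22 (y) mm, 88 to 121 mm above the box's underside, near the free end of the catch: a bar 22 mm wide (y), 10 mm thick, from its pivot 85 mm back (+x) over the lid. This point is 75 mm behind and 22 mm above the pivot: (-50, -50, 105.5) mm in the box frame when down. Turns with the catch (axes as the box's when down).
- catch (a joint): Catch angle in rad: 0 down on the lid (locking it), grows as the free end swings up and over towards the front (-x), 1.57 upright, stop at 2.0. Light friction (0.04 N m), stays where it is left. It cannot lift while the safety tab is over it.
- tab_grip (a point): Middle of the safety tab's dark upright thumb piece, 12 (y) x 24 (x) mm, 98 to 129 mm above the box's underside; (-94, -14, 114.5) mm in the box frame when closed. Moves with the tab; axes as the box's. The tab's steel nose (14 mm wide, top at 98.5 mm) reaches from it in -y over the catch bar.
- tab (a joint): Safety tab travel in m: 0 closed, its nose 9 to 13 mm over the 22 mm wide catch bar; slides along the box's +y, stop at 0.022 (fully aside). Friction about 1.2 N; stays where it is left. Starts between 0 and 0.004.
- file_rack: Fixed dark steel rack of upright folders, 100 (x) x 200 (y) x up to 192 mm high, just in front of the lock of the cash box at the start (30 to 40 mm gap). Origin: centre of its underside.
- stapler: Loose black stapler, 140 x 34 x 47 mm, lying along its x. Origin: centre of its underside. Bystander.
- mug: Loose white mug, 80 mm across, 95 mm high, handle at its +y. Origin: centre of its underside. Bystander.
- stamp: Loose wooden hand stamp, base 60 x 30 mm, 87 mm high, upright. Origin: centre of its underside. Bystander.
- calculator: Loose grey desk calculator, 160 x 100 x 20 mm. Origin: centre of its underside. Bystander.

How it is judged:
On the way, in this order (a step that is already met when the one before it is completed fails the run):
1. the shut and locked box stands on the pad, lock to the near edge, let go (x of cashbox in the frame of pad between -0.075 and 0.08 m and y of cashbox in the frame of pad between -0.055 and 0.055 m and x of catch_hinge in the frame of pad below -0.01 m and angle between the x axis of cashbox and the x axis of pad, either way round below 0.45 rad and z of cashbox in the frame of pad below 0.008 m and angle between cashbox's own z axis and vertical below 0.06 rad and linear speed of cashbox below 0.03 m/s and contact force between cashbox and the fingers below 0.2 N and value of joint tab below 0.008 m and value of joint each of catch, lid below 0.1 rad), for 0.2 s.
2. the safety tab is slid aside while the catch is still down (value of joint tab above 0.017 m and value of joint catch below 0.15 rad and value of joint lid below 0.1 rad), for 0.1 s.
3. the catch stands up while the lid is still shut (value of joint catch above 1.3 rad and value of joint lid below 0.15 rad), for 0.1 s.
At the end, for the whole second after the job is handed in: Box still and level (0.06 rad) on the pad, origin -75 to +80 mm in the pad's x, within 55 mm in y, lock towards the near edge, square within 0.45 rad; tab out over 15 mm, catch over 1.2 rad (1.3 before the lid is raised), lid staying open over 0.85 rad (x of cashbox in the frame of pad between -0.075 and 0.08 m and y of cashbox in the frame of pad between -0.055 and 0.055 m and x of catch_hinge in the frame of pad below -0.01 m and angle between the x axis of cashbox and the x axis of pad, either way round below 0.45 rad and z of cashbox in the frame of pad below 0.008 m and angle between cashbox's own z axis and vertical below 0.06 rad and linear speed of cashbox below 0.03 m/s and value of joint tab above 0.015 m and value of joint catch above 1.2 rad and value of joint lid above 0.85 rad and velocity of joint lid between -0.05 and 0.05 rad/s); the robot touches nothing.
It fails at once if the cash box is tipped more than 0.5 rad (angle between cashbox's own z axis and vertical above 0.5 rad).
It fails at once if a bystander on the desk is moved more than 30 mm or knocked over (distance of any of stapler, mug, stamp, calculator from where it was at the start of the episode above 0.03 m or angle between any of stapler, mug, stamp, calculator's own z axis and vertical above 0.5 rad).
It also fails if it takes over 72 s, if anything falls off the work surface, if the arm or the gripper's body presses on something with over 40 N, if the wrist force passes 120 N, or if a joint passes its speed limit or range.

### The arm

A 6-joint arm with a two-finger parallel gripper is mounted at the origin on the work surface. World frame = base frame: x ahead of the robot, y to its left, z up, the work surface at z = 0. Lengths are in m, angles in rad, forces in N, time in s.
With the tool pointing down it reaches from about 0.35 to 0.85 m from the base axis. Payload 8.1 kg.
Tool frame: the origin (TCP) lies on the centre line of the jaws, within the pads' length; the fingertips stand 22 mm ahead of it and the grasp point (between the pads) lies 3 mm ahead of it; z points along the fingers, y is the line along which they close (so a half turn about z gives the same grasp; the last joint's range is limited). The gripper opens to 93 mm and grips with 3 to 60 N. Pads are 15 mm wide; open, the fingers measure 128 mm over their backs; the gripper's body (75 mm by 188 mm) begins 65 mm behind the grasp point.
Start: joints at [1.245, 0.13, 1.488, -0, 1.523, -0.085], TCP at [0.143, 0.583, 0.241] pointing down, gripper open.
Joint ranges: [-2.96, 2.96], [-0.89, 2.26], [0.02, 2.5], [-1.34, 4.48], [0, 2.73], [-2.66, 2.66]. Speed limits (rad/s): [2.39, 2.39, 2.79, 3.14, 3.14, 3.14].

### API

Orientations are given as a 3x3 rotation matrix whose columns are the frame's x, y, z axes.
In Python, from bench import manip, eyes, sense gives the robot as it stands (manip), with the cameras (eyes) and the readings as plain functions.
- The arm moves only by the shell command python3 steer.py [FORCE], which reads ROWS from standard input. ROWS is a JSON list of rows, 1 to 5 of them, each an object with the fields aperture (the finger opening in m), d (a list: dx, dy, dz in shares of the most that a row can go, 1 being 50 mm), spin (a turn about the tool's z in a scale on which 1.0 is 120 degrees); a field left out counts as zero (the opening has to be given); each row shifts and turns the commanded pose from where the row before left it, along the tool's axes as they then stand; what a row does not reach is not made up. A row lasts 1/10 s, in which the tool goes at most 0.05 m and 0.15 rad, less where a joint would pass 70% of its speed; a pose out of reach is approached as far as the arm can. The fingers move at their own pace and stop on an object; FORCE is the grip in N (left out, the last holds). Time passes only in rows, so rows that do not move let the fingers close. It prints the time, the measured TCP pose, the force, the opening and the grip force at its end. A shift or turn number past 1, either way, is cut back to 1. Input that does not fit is refused with a message, and nothing moves.
- sense(): the state, without advancing time (a new reading comes with each control period).
- eyes.read_camera(name): name is "side" or "top"; returns the picture (384x512x3 uint8, red, green, blue); there is no depth.
- eyes.calibration(name): a dict with "mtx" (3x3 intrinsics, pixels), "world_to_cam" (4x4, takes a point from world to camera coordinates). Camera axes: x right, y down, z forward; pixel columns grow to the right and rows downward; lengths in m; the calibration is good to about 2 mm. A picture is of the moment at which its call begins. calibration takes no time and is no camera call.
- manip.finish_job(): hands the job in; it is judged then, once.
The state is a dict: "time_s": time; "q": joint angles; "qvel": joint speeds; "joint_torque": joint torques, N m; "tool_pos": TCP position; "ee_rot": TCP orientation; "contact_force": force on the tool from outside, world axes, zero at the start; "ft_torque": the same for the moment, N m; "width": finger opening in m; "grip_force": force on a finger pad.
Only numpy, scipy, OpenCV 4.12 (cv2) and the standard library are available. Lean on these libraries where they do the work, as an engineer would, in place of code of your own. Each camera call takes 0.05 s, during which the arm holds its last target. There are 200 camera calls.

## Working session

There is one attempt and no reset: what is moved stays moved. The work goes in short steps, Python scripts to look and compute and a shell command to move; the robot and the scene stay as the last step left them, time stands still between calls to the robot, and variables do not carry over. Pictures are saved under pics/ and viewed, at most 10 in all, crops included, and the job is handed in when it is done.

```bash
ls; mkdir -p pics; python3 - <<'E'
from bench import manip, eyes, sense
import cv2,numpy as np
for n in("top","side"):
    im=eyes.read_camera(n); cv2.imwrite(f"pics/{n}0.png",im[:,:,::-1])
    c=eyes.calibration(n); print(n,np.round(c["mtx"],1).tolist(),np.round(c["world_to_cam"],3).tolist())
s=sense(); print(s["tool_pos"],s["ee_rot"],s["width"],s["time_s"])
E
```

```text
bench.py
pics
steer.py
top [[463.9, 0.0, 254.0], [0.0, 463.9, 187.5], [0.0, 0.0, 1.0]] [[-0.013, -1.0, 0.003, 0.02], [-0.991, 0.012, -0.135, 0.583], [0.135, -0.005, -0.991, 1.817], [0.0, 0.0, 0.0, 1.0]]
side [[346.7, 0.0, 262.8], [0.0, 346.7, 191.1], [0.0, 0.0, 1.0]] [[0.988, -0.154, -0.006, -0.532], [-0.121, -0.75, -0.651, 0.158], [0.096, 0.644, -0.759, 1.134], [0.0, 0.0, 0.0, 1.0]]
[0.14291066 0.58224189 0.23966993] [[-9.71157677e-01  2.38437576e-01 -5.38305698e-04]
 [ 2.38438142e-01  9.71156363e-01 -1.60355561e-03]
 [ 1.40431093e-04 -1.68565795e-03 -9.99998569e-01]] 0.09291138314407027 0.1
```

View pics/top0.png

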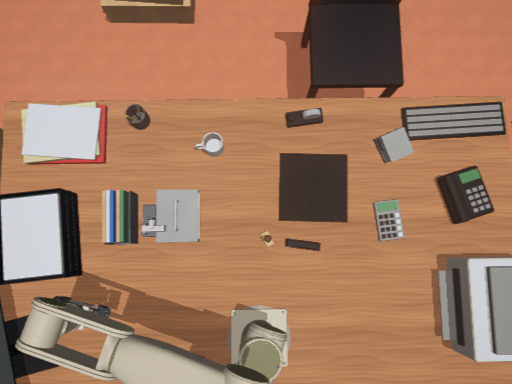

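View pics/side0.png

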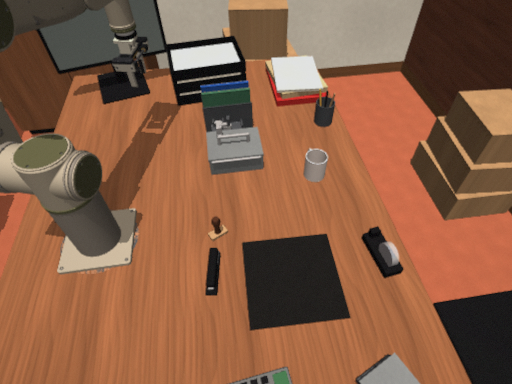

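The top view has image up = +x and left = +y. The box is at about (178,215) with its lock to the left towards the rack at (118,216). The pad is at (313,187), and the stapler (303,244) and stamp (267,239) lie near the path. Next I'll measure the box and pad.

```bash
cat > h.py <<'E'
from bench import manip, eyes, sense
import cv2,numpy as np
def ray(n,u,v,z):
    c=eyes.calibration(n);K=np.array(c["mtx"]);T=np.array(c["world_to_cam"]);R,t=T[:3,:3],T[:3,3]
    o=-R.T@t; d=R.T@np.linalg.solve(K,[u,v,1.]); return o+d*(z-o[2])/d[2]
def proj(n,p):
    c=eyes.calibration(n);T=np.array(c["world_to_cam"]);q=np.array(c["mtx"])@(T[:3,:3]@p+T[:3,3]);return q[:2]/q[2]
E
python3 - <<'E'
from h import *
im=cv2.imread("pics/top0.png")
m=(im.max(2)<45).astype(np.uint8); m[:, :250]=0; m[:,380:]=0; m[:140]=0;m[230:]=0
c=max(cv2.findContours(m,0,2)[0],key=cv2.contourArea); r=cv2.minAreaRect(c);print("pad",r)
b=np.array([ray("top",u,v,.003)[:2] for u,v in cv2.boxPoints(r)]);print(b.round(3).tolist(),b.mean(0))
cr=im[170:260,95:275]; cv2.imwrite("pics/c1.png",cv2.resize(cr,None,fx=4.4,fy=4.4,interpolation=cv2.INTER_CUBIC))
im=cv2.imread("pics/side0.png")
cr=im[75:185,190:290]; cv2.imwrite("pics/c2.png",cv2.resize(cr,None,fx=5.4,fy=5.4,interpolation=cv2.INTER_CUBIC))
E
```

```text
Traceback (most recent call last):
ValueError: max() iterable argument is empty
```

```bash
python3 - <<'E'
from h import *
im=cv2.imread("pics/top0.png"); print(im.shape,im[187,313],im[187,265])
m=(im[:,:,2]<60).astype(np.uint8); m[:, :250]=0; m[:,360:]=0; m[:140]=0;m[230:]=0
print(m.sum())
c=max(cv2.findContours(m,0,2)[0],key=cv2.contourArea); r=cv2.minAreaRect(c);print("pad",r)
b=np.array([ray("top",u,v,.003)[:2] for u,v in cv2.boxPoints(r)]);print(b.round(3).tolist(),b.mean(0))
cr=im[170:260,95:275]; cv2.imwrite("pics/c1.png",cv2.resize(cr,None,fx=4.4,fy=4.4,interpolation=cv2.INTER_CUBIC))
im=cv2.imread("pics/side0.png")
cr=im[75:185,190:290]; cv2.imwrite("pics/c2.png",cv2.resize(cr,None,fx=5.4,fy=5.4,interpolation=cv2.INTER_CUBIC))
E
```

```text
(384, 512, 3) [44 49 60] [ 92 132 184]
513
pad ((317.6267395019531, 192.1424560546875), (25.92966651916504, 32.53397750854492), 12.804265975952148)
[[0.513, -0.179], [0.644, -0.212], [0.618, -0.315], [0.489, -0.281]] [ 0.5659806  -0.24668761]
```

View pics/c1.png

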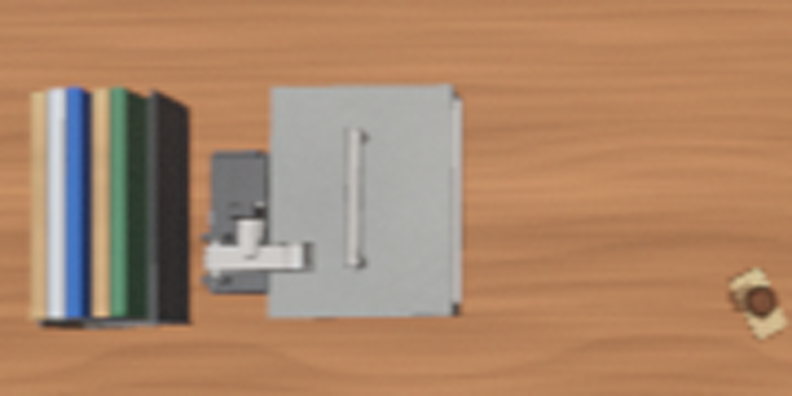

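View pics/c2.png

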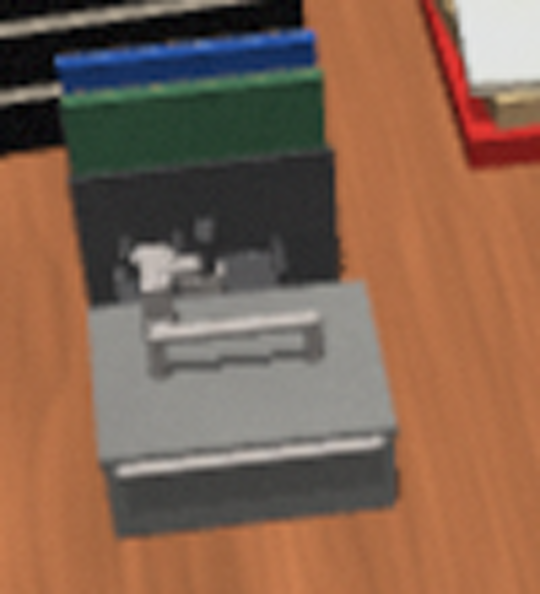

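The crops show the lid top corners at (271,87), (448,86), (451,316) and (269,317) in c1, and the handle bar along x≈354 from row 129 to 266. Box yaw is about -90.

```bash
python3 - <<'E'
from h import *
f=lambda u,v,z: ray("top",95+(u+.5)/4.4-.5,170+(v+.5)/4.4-.5,z)[:2].round(4)
L=np.array([f(*p,.078) for p in [(271,87),(448,86),(451,316),(269,317)]]);print(L.tolist(),"box c",L.mean(0))
d=(L[1]-L[0]+L[2]-L[3]);print("yaw",np.degrees(np.arctan2(d[1],d[0])))
e=(L[0]-L[3]+L[1]-L[2]);print("yaw",np.degrees(np.arctan2(e[1],e[0]))-90)
a=f(354,129,.119);b=f(354,266,.119);print("handle",a,b,(a+b)/2)
print("side handle",ray("side",190+(148+318)/2/5.4,75+(329+317)/2/5.4,.117)[:2])
for p in [(190,215),(150,110),(190,320)]: print("rack",f(*p,.15))
print("stamp",f(760,300,.087))
im=cv2.imread("pics/top0.png")
m=(im[:,:,2]<90).astype(np.uint8); m[:, :262]=0; m[:,364:]=0; m[:140]=0;m[230:]=0
c=max(cv2.findContours(m,0,2)[0],key=cv2.contourArea); r=cv2.minAreaRect(c);print("pad",r)
b=np.array([ray("top",u,v,.003)[:2] for u,v in cv2.boxPoints(r)]);print(b.round(3).tolist(),b.mean(0))
d=b-np.roll(b,1,0);print(np.linalg.norm(d,axis=1),np.degrees(np.arctan2(d[:,1],d[:,0])))
print("stapler",ray("top",303,244,.04),ray("top",285,243,.04),"mug",ray("top",212,144,.09))
E
```

```text
[[0.5751, 0.3956], [0.574, 0.2383], [0.3707, 0.2349], [0.3719, 0.3942]] box c [0.472925 0.31575 ]
yaw -90.41622859977439
yaw -89.32347611173513
handle [0.532  0.3146] [0.4136 0.3135] [0.4728  0.31405]
side handle [0.47621411 0.31190524]
rack [0.457  0.4475]
rack [0.5469 0.4834]
rack [0.3687 0.4456]
stamp [ 0.381  -0.0358]
pad ((312.5, 187.5), (67.0, 67.0), 90.0)
[[0.726, -0.092], [0.723, -0.369], [0.447, -0.358], [0.45, -0.087]] [ 0.58637865 -0.22638284]
[0.27600965 0.27636217 0.27623938 0.27098378] [ -1.15415733 -90.69724979 177.73047168  89.27431087]
stapler [ 0.35612829 -0.17729176  0.04      ] [ 0.36094552 -0.10650995  0.04      ] mug [0.75119886 0.17621052 0.09      ]
```

The rows are not in the units I measure in: shifts go in shares of 50 mm and turns go in shares of 120 degrees. I convert before sending: -0.038 m is -0.76, -0.003 m is -0.06.

```bash
cat >> h.py <<'E'
def go(x,y,z,yaw=None):
    "print tool-axis shift to world point, and turn so that tool x points at yaw"
    s=sense();R=np.array(s["ee_rot"]);p=np.array(s["tool_pos"])
    psi=np.arctan2(R[1,0],R[0,0])
    print("t",round(s["time_s"],2),"pos",p.round(4),"psi",round(psi,3),"w",round(s["width"],4),"F",np.round(s["contact_force"],1),"grip",round(s["grip_force"],1),"q6",round(s["q"][5],2))
    print("  shift",(R.T@(np.array([x,y,z])-p)).round(4), "turn",None if yaw is None else round(-(yaw-psi),3))
E
echo '[{"aperture": 0.06, "d": [-0.76, -0.36, -0.06]}, {"aperture": 0.06, "d": [-0.76, -0.36, -0.06]}, {"aperture": 0.06, "d": [-0.76, -0.36, -0.06]}, {"aperture": 0.06, "d": [-0.76, -0.36, -0.06]}, {"aperture": 0.06, "d": [-0.76, -0.36, -0.06]}]' | python3 steer.py 40
echo '[{"aperture": 0.06, "d": [-0.76, -0.36, -0.06]}, {"aperture": 0.06, "d": [-0.76, -0.36, -0.06]}, {"aperture": 0.06, "d": [-0.76, -0.36, -0.06]}, {"aperture": 0.06, "d": [-0.76, -0.36, -0.06]}, {"aperture": 0.06, "d": [-0.76, -0.36, -0.06]}]' | python3 steer.py
echo '[{"aperture": 0.06, "spin": 0.0692}, {"aperture": 0.06, "spin": 0.0692}, {"aperture": 0.06, "spin": 0.0692}, {"aperture": 0.06, "spin": 0.0692}, {"aperture": 0.06, "spin": 0.0692}]' | python3 steer.py
echo '[{"aperture": 0.06, "spin": 0.0692}, {"aperture": 0.06, "spin": 0.0692}, {"aperture": 0.06, "spin": 0.0692}, {"aperture": 0.06, "spin": 0.0692}, {"aperture": 0.06, "spin": 0.0692}]' | python3 steer.py
echo '[{"aperture": 0.06, "spin": 0.0692}, {"aperture": 0.06, "spin": 0.0692}, {"aperture": 0.06, "spin": 0.0692}, {"aperture": 0.06, "spin": 0.0692}, {"aperture": 0.06, "spin": 0.0692}]' | python3 steer.py
echo '[{"aperture": 0.06, "spin": 0.0692}, {"aperture": 0.06, "spin": 0.0692}, {"aperture": 0.06, "spin": 0.0692}, {"aperture": 0.06, "spin": 0.0692}, {"aperture": 0.06}]' | python3 steer.py
python3 -c "
from h import *
go(.474,.3135,.116,0.0)"
```

```text
time_s: 0.6
tool_pos: [0.307, 0.4486, 0.2553]
ee_rot: [[-0.971, 0.238, -0.0], [0.238, 0.971, -0.001], [0.0, -0.001, -1.0]]
contact_force: [0.2, 0.9, -0.5]
width: 0.0612
grip_force: 0.0
time_s: 1.1
tool_pos: [0.4701, 0.3159, 0.2704]
ee_rot: [[-0.971, 0.238, -0.001], [0.238, 0.971, -0.0], [0.0, -0.0, -1.0]]
contact_force: [0.1, 1.0, -0.1]
width: 0.0599
grip_force: 0.0
time_s: 1.6
tool_pos: [0.469, 0.317, 0.27]
ee_rot: [[-0.564, 0.826, -0.001], [0.826, 0.564, -0.0], [0.0, -0.001, -1.0]]
contact_force: [0.4, 0.6, -0.2]
width: 0.06
grip_force: 0.0
time_s: 2.1
tool_pos: [0.4689, 0.3171, 0.27]
ee_rot: [[0.126, 0.992, -0.001], [0.992, -0.126, -0.001], [-0.001, -0.001, -1.0]]
contact_force: [0.5, -0.1, 0.2]
width: 0.06
grip_force: 0.0
time_s: 2.6
tool_pos: [0.4689, 0.3171, 0.27]
ee_rot: [[0.752, 0.659, -0.001], [0.659, -0.752, -0.001], [-0.001, -0.0, -1.0]]
contact_force: [-0.2, -0.5, -0.1]
width: 0.0599
grip_force: 0.0
time_s: 3.1
tool_pos: [0.4689, 0.3171, 0.2701]
ee_rot: [[0.99, 0.143, -0.001], [0.143, -0.99, -0.001], [-0.001, 0.0, -1.0]]
contact_force: [0.2, 0.5, 0.0]
width: 0.0602
grip_force: 0.0
t 3.1 pos [0.4689 0.3171 0.2701] psi 0.143 w 0.0602 F [0.2 0.5 0. ] grip 0.0 q6 1.93
  shift [0.0046 0.0043 0.1541] turn 0.143
```

Scaled: 0.04 m is 0.8, 0.034 m is 0.68, 0.143 rad is 0.0683.

```bash

echo '[{"aperture": 0.06, "d": [0.1, 0.08, 0]}, {"aperture": 0.06, "d": [0, 0, 0.8], "spin": 0.0683}, {"aperture": 0.06, "d": [0, 0, 0.8]}, {"aperture": 0.06, "d": [0, 0, 0.8]}, {"aperture": 0.06, "d": [0, 0, 0.68]}]' | python3 steer.py
echo '[{"aperture": 0.06}, {"aperture": 0}, {"aperture": 0}, {"aperture": 0}, {"aperture": 0}]' | python3 steer.py 40
echo '[{"aperture": 0, "d": [0, 0, -0.1]}, {"aperture": 0, "d": [0, 0, -0.2]}, {"aperture": 0, "d": [0, 0, -0.3]}, {"aperture": 0, "d": [0, 0, -0.4]}, {"aperture": 0}]' | python3 steer.py
python3 -c "
from h import *
go(.474,.3135,.25,0.0)
cv2.imwrite('pics/s1.png',eyes.read_camera('side')[40:240,150:350,::-1].repeat(3,0).repeat(3,1))"
```

```text
time_s: 3.6
tool_pos: [0.4743, 0.3133, 0.1142]
ee_rot: [[1.0, 0.007, -0.001], [0.007, -1.0, -0.001], [-0.001, 0.001, -1.0]]
contact_force: [-0.2, 0.3, 0.0]
width: 0.0596
grip_force: 0.0
time_s: 4.1
tool_pos: [0.4759, 0.3146, 0.1187]
ee_rot: [[1.0, 0.003, 0.003], [0.003, -1.0, 0.002], [0.003, -0.001, -1.0]]
contact_force: [0.7, -0.7, -0.4]
width: 0.0327
grip_force: 0.0
time_s: 4.6
tool_pos: [0.4768, 0.3152, 0.1713]
ee_rot: [[1.0, 0.003, 0.006], [0.003, -1.0, 0.003], [0.006, -0.003, -1.0]]
contact_force: [0.9, 0.7, 0.8]
width: 0.0005
grip_force: 0.0
t 4.6 pos [0.4768 0.3152 0.1713] psi 0.003 w 0.0005 F [0.9 0.7 0.8] grip 0.0 q6 2.06
  shift [-0.0024  0.0015 -0.0787] turn 0.003
```

View pics/s1.png

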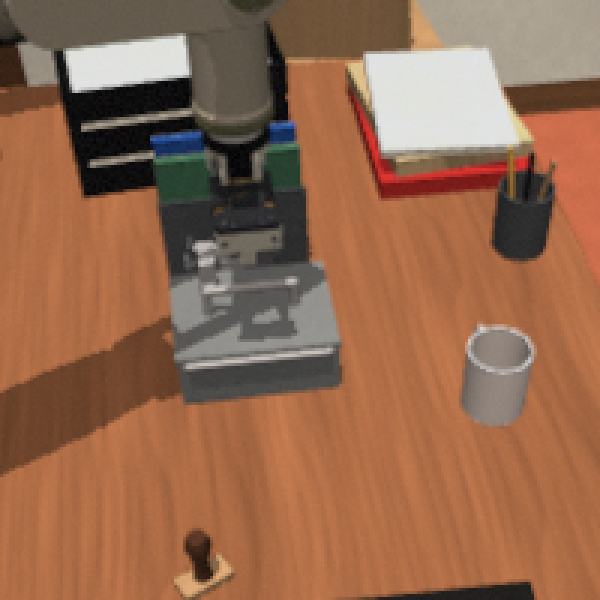

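The fingers hadn't finished closing when I lifted. They close at only about 80 mm/s. The picture shows the box still standing and level, with its bar in view at about (250,290), so I'll redo the grasp with more waiting.

Scaled: -0.003 m is -0.06, 0.002 m is 0.04.

```bash

echo '[{"aperture": 0.05, "d": [-0.06, 0.04, 0]}, {"aperture": 0.05}, {"aperture": 0.05}, {"aperture": 0.05}, {"aperture": 0.05}]' | python3 steer.py
echo '[{"aperture": 0.05}, {"aperture": 0.05}, {"aperture": 0.05, "d": [0, 0, 0.5]}, {"aperture": 0.05, "d": [0, 0, 0.6]}, {"aperture": 0.05}]' | python3 steer.py
echo '[{"aperture": 0}, {"aperture": 0}, {"aperture": 0}, {"aperture": 0}, {"aperture": 0}]' | python3 steer.py 40
echo '[{"aperture": 0}, {"aperture": 0}, {"aperture": 0}, {"aperture": 0}, {"aperture": 0}]' | python3 steer.py 40
python3 -c "
from h import *
go(.474,.3135,.25,0.0)"
```

```text
time_s: 5.15
tool_pos: [0.4715, 0.3119, 0.1662]
ee_rot: [[1.0, 0.003, -0.001], [0.003, -1.0, -0.0], [-0.001, 0.0, -1.0]]
contact_force: [0.5, 0.7, 0.2]
width: 0.0362
grip_force: 0.0
time_s: 5.65
tool_pos: [0.4689, 0.3105, 0.1072]
ee_rot: [[1.0, 0.003, -0.007], [0.003, -1.0, -0.004], [-0.007, 0.004, -1.0]]
contact_force: [-1.0, -0.0, -0.5]
width: 0.0501
grip_force: 0.0
time_s: 6.15
tool_pos: [0.4722, 0.3123, 0.1125]
ee_rot: [[1.0, 0.003, 0.001], [0.003, -1.0, 0.001], [0.001, -0.001, -1.0]]
contact_force: [-0.1, 1.3, -0.1]
width: 0.0147
grip_force: 1.1
time_s: 6.65
tool_pos: [0.4722, 0.3126, 0.1124]
ee_rot: [[1.0, 0.003, 0.001], [0.003, -1.0, 0.001], [0.001, -0.001, -1.0]]
contact_force: [0.5, 2.9, 4.7]
width: 0.0108
grip_force: 40.0
t 6.65 pos [0.4722 0.3126 0.1124] psi 0.003 w 0.0108 F [0.5 2.9 4.7] grip 40.0 q6 2.06
  shift [ 0.002  -0.001  -0.1376] turn 0.003
```

Scaled: -0.03 m is -0.6, -0.02 m is -0.4.

```bash

echo '[{"aperture": 0, "d": [0, 0, -0.2]}, {"aperture": 0, "d": [0, 0, -0.4]}, {"aperture": 0, "d": [0, 0, -0.4]}, {"aperture": 0, "d": [0, 0, -0.6]}, {"aperture": 0, "d": [0, 0, -0.6]}]' | python3 steer.py
echo '[{"aperture": 0, "d": [0, 0, -0.4]}, {"aperture": 0, "d": [0, 0, -0.2]}, {"aperture": 0}, {"aperture": 0, "d": [0.2, 0.2, 0]}, {"aperture": 0, "d": [0.2, 0.4, 0]}]' | python3 steer.py
python3 -c "
from h import *
go(.587,-.226,.25,0.0)"
```

```text
time_s: 7.15
tool_pos: [0.47, 0.3106, 0.2202]
ee_rot: [[1.0, 0.003, -0.005], [0.003, -1.0, -0.004], [-0.005, 0.004, -1.0]]
contact_force: [-0.5, -0.8, -9.1]
width: 0.0108
grip_force: 40.0
time_s: 7.65
tool_pos: [0.491, 0.2817, 0.249]
ee_rot: [[1.0, 0.005, -0.004], [0.005, -1.0, -0.002], [-0.004, 0.002, -1.0]]
contact_force: [0.2, 0.2, -7.6]
width: 0.0108
grip_force: 40.0
t 7.65 pos [0.491  0.2817 0.249 ] psi 0.005 w 0.0108 F [ 0.2  0.2 -7.6] grip 40.0 q6 2.0
  shift [ 9.360e-02  5.082e-01 -5.000e-04] turn 0.005
```

Scaled: 0.03 m is 0.6, 0.006 m is 0.12.

```bash

echo '[{"aperture": 0, "d": [0.12, 0.6, 0]}, {"aperture": 0, "d": [0.12, 0.6, 0]}, {"aperture": 0, "d": [0.12, 0.6, 0]}, {"aperture": 0, "d": [0.12, 0.6, 0]}, {"aperture": 0, "d": [0.12, 0.6, 0]}]' | python3 steer.py
echo '[{"aperture": 0, "d": [0.12, 0.6, 0]}, {"aperture": 0, "d": [0.12, 0.6, 0]}, {"aperture": 0, "d": [0.12, 0.6, 0]}, {"aperture": 0, "d": [0.12, 0.6, 0]}, {"aperture": 0, "d": [0.12, 0.6, 0]}]' | python3 steer.py
echo '[{"aperture": 0, "d": [0.12, 0.6, 0]}, {"aperture": 0, "d": [0.12, 0.6, 0]}, {"aperture": 0, "d": [0.12, 0.6, 0]}, {"aperture": 0, "d": [0.12, 0.6, 0]}, {"aperture": 0, "d": [0.12, 0.6, 0]}]' | python3 steer.py
echo '[{"aperture": 0, "d": [0.06, 0.6, 0]}, {"aperture": 0, "d": [0, 0.36, 0]}, {"aperture": 0, "d": [0, 0.2, 0]}, {"aperture": 0}, {"aperture": 0, "spin": -0.0239}]' | python3 steer.py
echo '[{"aperture": 0, "spin": -0.0477}, {"aperture": 0, "spin": -0.0477}, {"aperture": 0, "spin": -0.0477}, {"aperture": 0, "spin": -0.0477}, {"aperture": 0, "spin": -0.0477}]' | python3 steer.py
echo '[{"aperture": 0, "spin": -0.0477}, {"aperture": 0, "spin": -0.0477}, {"aperture": 0, "spin": -0.0477}, {"aperture": 0, "spin": -0.0477}, {"aperture": 0, "spin": -0.0477}]' | python3 steer.py
echo '[{"aperture": 0, "spin": -0.0477}, {"aperture": 0, "spin": -0.0477}, {"aperture": 0, "spin": -0.0477}, {"aperture": 0, "spin": -0.0477}, {"aperture": 0, "spin": -0.0477}]' | python3 steer.py
python3 -c "
from h import *
go(.587,-.226,.25,np.pi/2)
cv2.imwrite('pics/t2.png',eyes.read_camera('top')[100:300,150:400,::-1].repeat(3,0).repeat(3,1))"
```

```text
time_s: 8.15
tool_pos: [0.5215, 0.1299, 0.2491]
ee_rot: [[1.0, 0.002, -0.004], [0.002, -1.0, -0.001], [-0.004, 0.001, -1.0]]
contact_force: [0.7, 0.2, -8.4]
width: 0.0112
grip_force: 40.0
time_s: 8.65
tool_pos: [0.5516, -0.0198, 0.249]
ee_rot: [[1.0, 0.002, -0.004], [0.002, -1.0, -0.0], [-0.004, -0.0, -1.0]]
contact_force: [0.2, 0.7, -8.1]
width: 0.0108
grip_force: 40.0
time_s: 9.15
tool_pos: [0.5818, -0.1695, 0.2487]
ee_rot: [[1.0, 0.002, -0.004], [0.002, -1.0, 0.001], [-0.004, -0.001, -1.0]]
contact_force: [0.4, 1.5, -8.0]
width: 0.0109
grip_force: 40.0
time_s: 9.65
tool_pos: [0.5859, -0.2247, 0.251]
ee_rot: [[0.999, 0.053, -0.001], [0.053, -0.999, 0.001], [-0.001, -0.001, -1.0]]
contact_force: [0.3, 1.5, -7.3]
width: 0.0106
grip_force: 40.0
time_s: 10.15
tool_pos: [0.5862, -0.2238, 0.2515]
ee_rot: [[0.848, 0.53, -0.0], [0.53, -0.848, 0.001], [0.0, -0.001, -1.0]]
contact_force: [-0.3, 0.1, -7.5]
width: 0.011
grip_force: 40.0
time_s: 10.65
tool_pos: [0.5862, -0.2237, 0.2515]
ee_rot: [[0.49, 0.872, -0.0], [0.872, -0.49, 0.001], [0.001, -0.001, -1.0]]
contact_force: [0.0, 0.1, -7.8]
width: 0.0111
grip_force: 40.0
time_s: 11.15
tool_pos: [0.5862, -0.2238, 0.2515]
ee_rot: [[0.012, 1.0, -0.0], [1.0, -0.012, 0.001], [0.001, -0.0, -1.0]]
contact_force: [-0.2, 0.3, -7.5]
width: 0.0108
grip_force: 40.0
t 11.15 pos [ 0.5862 -0.2238  0.2515] psi 1.559 w 0.0108 F [-0.2  0.3 -7.5] grip 40.0 q6 -0.43
  shift [-0.0022  0.0008  0.0015] turn -0.012
```

View pics/t2.png

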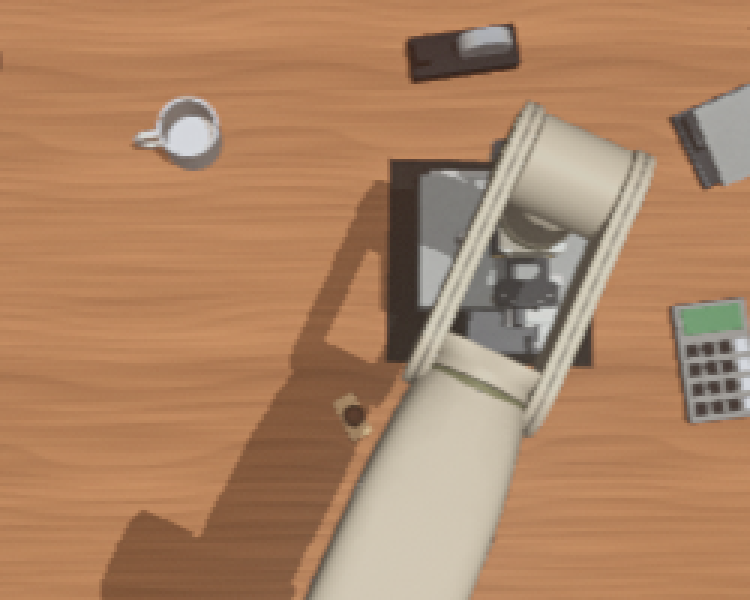

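The box hangs squarely over the pad, with its lock towards the robot at about (510,330) in the crop. Now I'll lower it and let go.

Scaled: 0.03 m is 0.6, 0.02 m is 0.4, -0.012 rad is -0.0057.

```bash

echo '[{"aperture": 0, "d": [-0.04, 0.02, 0.6], "spin": -0.0057}, {"aperture": 0, "d": [0, 0, 0.6]}, {"aperture": 0, "d": [0, 0, 0.6]}, {"aperture": 0, "d": [0, 0, 0.4]}, {"aperture": 0, "d": [0, 0, 0.2]}]' | python3 steer.py
echo '[{"aperture": 0, "d": [0, 0, 0.12]}, {"aperture": 0, "d": [0, 0, 0.08]}, {"aperture": 0, "d": [0, 0, 0.08]}, {"aperture": 0, "d": [0, 0, 0.04]}, {"aperture": 0}]' | python3 steer.py
python3 -c "
from h import *
go(.587,-.226,.1154,np.pi/2)"
```

```text
time_s: 11.7
tool_pos: [0.5857, -0.2256, 0.1286]
ee_rot: [[0.007, 1.0, -0.004], [1.0, -0.007, 0.002], [0.002, -0.004, -1.0]]
contact_force: [-0.2, 0.5, -8.8]
width: 0.0109
grip_force: 40.0
time_s: 12.2
tool_pos: [0.5881, -0.228, 0.1169]
ee_rot: [[0.006, 1.0, 0.002], [1.0, -0.006, -0.001], [-0.001, 0.002, -1.0]]
contact_force: [2.0, 0.5, -5.1]
width: 0.011
grip_force: 40.0
t 12.2 pos [ 0.5881 -0.228   0.1169] psi 1.565 w 0.011 F [ 2.   0.5 -5.1] grip 40.0 q6 -0.45
  shift [ 0.002  -0.0011  0.0015] turn -0.006
```

Scaled: 0.001 m is 0.02.

```bash

echo '[{"aperture": 0, "d": [0, 0, 0.02]}, {"aperture": 0, "d": [0, 0, 0.02]}, {"aperture": 0.04}, {"aperture": 0.04}, {"aperture": 0.04}]' | python3 steer.py
echo '[{"aperture": 0.04}, {"aperture": 0.04}, {"aperture": 0.04}, {"aperture": 0.04, "d": [0, 0, -0.4]}, {"aperture": 0.04, "d": [0, 0, -0.6]}]' | python3 steer.py
echo '[{"aperture": 0.04, "d": [0, 0, -0.8]}, {"aperture": 0.04, "d": [0, 0, -1]}, {"aperture": 0.04, "d": [-1, 0, 0]}, {"aperture": 0.04, "d": [-1, 0, 0]}, {"aperture": 0.04, "d": [-1, 0, 0]}]' | python3 steer.py
echo '[{"aperture": 0.04, "d": [-1, 0, 0]}, {"aperture": 0.04, "d": [-1, 0, 0]}, {"aperture": 0.04}, {"aperture": 0.04}, {"aperture": 0.04}]' | python3 steer.py
python3 -c "
from h import *
go(.587,-.226,.25,np.pi/2)
a=eyes.read_camera('top');b=eyes.read_camera('side')
cv2.imwrite('pics/t3f.png',a[:,:,::-1]);cv2.imwrite('pics/s3f.png',b[:,:,::-1])
A=cv2.resize(a[140:240,260:370],(0,0),fx=5,fy=5,interpolation=2);B=cv2.resize(b[180:340,210:370],(500,500),interpolation=2)
cv2.imwrite('pics/t3.png',A[:,:,::-1]);cv2.imwrite('pics/s3.png',B[:,:,::-1])"
```

```text
time_s: 12.7
tool_pos: [0.5872, -0.2279, 0.114]
ee_rot: [[0.006, 1.0, 0.0], [1.0, -0.006, -0.0], [-0.0, 0.0, -1.0]]
contact_force: [-0.1, -0.9, -0.2]
width: 0.0301
grip_force: 0.0
time_s: 13.2
tool_pos: [0.5855, -0.2269, 0.1614]
ee_rot: [[0.006, 1.0, -0.005], [1.0, -0.006, 0.002], [0.002, -0.005, -1.0]]
contact_force: [0.2, -0.6, 0.2]
width: 0.0404
grip_force: 0.0
time_s: 13.7
tool_pos: [0.5866, -0.379, 0.2547]
ee_rot: [[0.005, 1.0, 0.001], [1.0, -0.005, -0.001], [-0.001, 0.001, -1.0]]
contact_force: [1.1, 0.2, 0.1]
width: 0.0402
grip_force: 0.0
time_s: 14.2
tool_pos: [0.586, -0.4768, 0.2538]
ee_rot: [[0.005, 1.0, 0.0], [1.0, -0.005, 0.0], [0.0, 0.0, -1.0]]
contact_force: [-1.4, 0.8, -0.1]
width: 0.0399
grip_force: 0.0
t 14.2 pos [ 0.586  -0.4768  0.2538] psi 1.565 w 0.0399 F [-1.4  0.8 -0.1] grip 0.0 q6 -0.75
  shift [ 0.2508 -0.0004  0.0039] turn -0.005
```

View pics/t3.png

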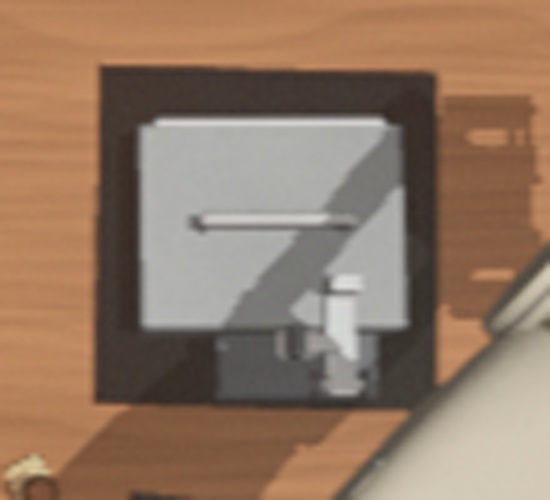

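View pics/s3.png

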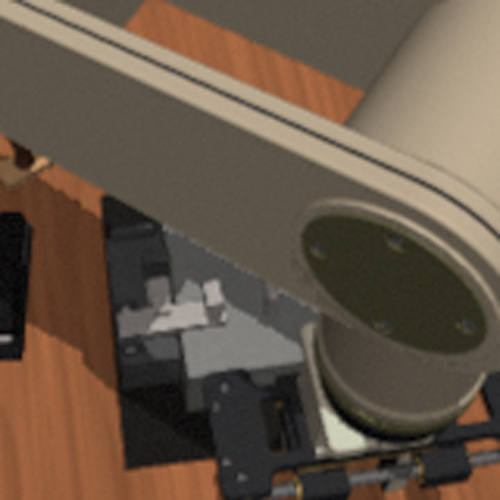

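The box stands squarely on the pad with its lock to the near edge. In t3, the lid corners are (140,124), (402,124), (408,329) and (140,328), the handle runs (192..355,219), the catch grip is at (345,284) and the tab thumb is at (292,346).

```bash

python3 - <<'E'
from h import *
f=lambda u,v,z: ray("top",260+(u+.5)/5-.5,140+(v+.5)/5-.5,z)[:2].round(4)
L=np.array([f(*p,.081) for p in [(140,124),(402,124),(408,329),(140,328)]]);print(L.tolist(),L.mean(0))
print("handle",f(192,219,.119),f(355,219,.119),"catchgrip",f(345,284,.124),"tab",f(292,346,.132))
print("pad",f(267,238,.003))
go(.493,-.242,.26,0)
E
```

```text
[[0.6676, -0.1206], [0.665, -0.3271], [0.5029, -0.3256], [0.5063, -0.117]] [ 0.58545  -0.222575]
handle [ 0.586  -0.1558] [ 0.5844 -0.2809] catchgrip [ 0.5338 -0.2706] tab [ 0.4862 -0.2276]
pad [ 0.5862 -0.2284]
t 14.3 pos [ 0.5865 -0.4762  0.2548] psi 1.567 w 0.0399 F [0.5 0.1 0.4] grip 0.0 q6 -0.75
  shift [ 0.2338 -0.0944 -0.0055] turn 1.567
```

Scaled: 0.04 m is 0.8, -0.016 m is -0.32.

```bash

echo '[{"aperture": 0.04, "d": [0.8, -0.32, 0]}, {"aperture": 0.04, "d": [0.8, -0.32, 0]}, {"aperture": 0.04, "d": [0.8, -0.32, 0]}, {"aperture": 0.04, "d": [0.8, -0.32, 0]}, {"aperture": 0.04, "d": [0.8, -0.32, 0]}]' | python3 steer.py
echo '[{"aperture": 0.04, "d": [0.8, -0.28, 0]}, {"aperture": 0.04, "spin": 0.0716}, {"aperture": 0.04, "spin": 0.0716}, {"aperture": 0.04, "spin": 0.0716}, {"aperture": 0.04, "spin": 0.0716}]' | python3 steer.py
echo '[{"aperture": 0.04, "spin": 0.0716}, {"aperture": 0.04, "spin": 0.0716}, {"aperture": 0.04, "spin": 0.0716}, {"aperture": 0.04, "spin": 0.0716}, {"aperture": 0.04, "spin": 0.0716}]' | python3 steer.py
echo '[{"aperture": 0.04, "spin": 0.0716}, {"aperture": 0.04, "spin": 0.032}, {"aperture": 0.04}, {"aperture": 0.04}, {"aperture": 0.04}]' | python3 steer.py 12
python3 -c "
from h import *
go(.492,-.236,.129,0)"
```

```text
time_s: 14.8
tool_pos: [0.5063, -0.2743, 0.2545]
ee_rot: [[0.004, 1.0, 0.002], [1.0, -0.004, -0.001], [-0.001, 0.002, -1.0]]
contact_force: [0.3, 0.1, 1.1]
width: 0.0398
grip_force: 0.0
time_s: 15.3
tool_pos: [0.4933, -0.2356, 0.2548]
ee_rot: [[0.573, 0.82, 0.002], [0.82, -0.573, -0.001], [0.0, 0.002, -1.0]]
contact_force: [1.0, 0.7, -0.3]
width: 0.0402
grip_force: 0.0
time_s: 15.8
tool_pos: [0.4933, -0.2358, 0.2547]
ee_rot: [[0.978, 0.209, 0.002], [0.209, -0.978, -0.001], [0.001, 0.001, -1.0]]
contact_force: [-0.2, -0.5, -0.3]
width: 0.0401
grip_force: 0.0
time_s: 16.3
tool_pos: [0.4932, -0.2366, 0.254]
ee_rot: [[1.0, 0.0, 0.001], [0.0, -1.0, -0.0], [0.001, 0.0, -1.0]]
contact_force: [-0.2, -0.7, 0.7]
width: 0.04
grip_force: 0.0
t 16.3 pos [ 0.4932 -0.2366  0.254 ] psi 0.0 w 0.04 F [-0.2 -0.7  0.7] grip 0.0 q6 1.03
  shift [-0.0013 -0.0007  0.125 ] turn 0.0
```

Scaled: 0.04 m is 0.8, 0.03 m is 0.6.

```bash

echo '[{"aperture": 0.04, "d": [-0.02, -0.02, 0.8]}, {"aperture": 0.04, "d": [0, 0, 0.8]}, {"aperture": 0.04, "d": [0, 0, 0.6]}, {"aperture": 0.04, "d": [0, 0, 0.2]}, {"aperture": 0.04, "d": [0, 0, 0.1]}]' | python3 steer.py
echo '[{"aperture": 0.04}, {"aperture": 0}, {"aperture": 0}, {"aperture": 0}, {"aperture": 0}]' | python3 steer.py 10
echo '[{"aperture": 0}, {"aperture": 0}, {"aperture": 0}, {"aperture": 0}, {"aperture": 0}]' | python3 steer.py 10
python3 -c "
from h import *
go(.492,-.216,.129,0)"
```

```text
time_s: 16.8
tool_pos: [0.4916, -0.2357, 0.1278]
ee_rot: [[1.0, -0.001, -0.002], [-0.001, -1.0, 0.001], [-0.002, -0.001, -1.0]]
contact_force: [0.2, 0.6, 0.0]
width: 0.0401
grip_force: 0.0
time_s: 17.3
tool_pos: [0.4925, -0.2363, 0.1294]
ee_rot: [[1.0, -0.002, 0.001], [-0.002, -1.0, -0.0], [0.001, 0.0, -1.0]]
contact_force: [0.0, 1.9, 1.0]
width: 0.0122
grip_force: 0.7
time_s: 17.8
tool_pos: [0.4925, -0.2362, 0.1293]
ee_rot: [[1.0, -0.002, 0.001], [-0.002, -1.0, -0.0], [0.001, 0.0, -1.0]]
contact_force: [-0.4, 0.9, 5.9]
width: 0.0122
grip_force: 10.0
t 17.8 pos [ 0.4925 -0.2362  0.1293] psi -0.002 w 0.0122 F [-0.4  0.9  5.9] grip 10.0 q6 1.03
  shift [-0.0006 -0.0202  0.0003] turn -0.002
```

Scaled: -0.004 m is -0.08, -0.002 m is -0.04.

```bash

echo '[{"aperture": 0, "d": [0, -0.08, 0]}, {"aperture": 0, "d": [0, -0.08, 0]}, {"aperture": 0, "d": [0, -0.08, 0]}, {"aperture": 0, "d": [0, -0.08, 0]}, {"aperture": 0, "d": [0, -0.04, 0]}]' | python3 steer.py
echo '[{"aperture": 0, "d": [0, -0.02, 0]}, {"aperture": 0, "d": [0, -0.02, 0]}, {"aperture": 0}, {"aperture": 0}]' | python3 steer.py
```

```text
time_s: 18.3
tool_pos: [0.4927, -0.2181, 0.1293]
ee_rot: [[1.0, -0.002, 0.001], [-0.002, -1.0, -0.001], [0.001, 0.001, -1.0]]
contact_force: [0.3, -2.2, 5.7]
width: 0.012
grip_force: 10.0
time_s: 18.7
tool_pos: [0.4927, -0.2161, 0.1293]
ee_rot: [[1.0, -0.002, 0.001], [-0.002, -1.0, -0.001], [0.001, 0.001, -1.0]]
contact_force: [0.6, -0.6, 4.8]
width: 0.0119
grip_force: 10.0
```

Scaled: -0.001 m is -0.02.

```bash

echo '[{"aperture": 0, "d": [0, -0.02, 0]}, {"aperture": 0}]' | python3 steer.py
echo '[{"aperture": 0, "d": [0, -0.02, 0]}, {"aperture": 0}]' | python3 steer.py
```

```text
time_s: 18.9
tool_pos: [0.4927, -0.2153, 0.1293]
ee_rot: [[1.0, -0.002, 0.001], [-0.002, -1.0, -0.001], [0.001, 0.001, -1.0]]
contact_force: [-0.7, -1.8, 5.5]
width: 0.0118
grip_force: 10.0
time_s: 19.1
tool_pos: [0.4926, -0.2148, 0.1292]
ee_rot: [[1.0, -0.002, 0.001], [-0.002, -1.0, -0.002], [0.001, 0.002, -1.0]]
contact_force: [0.6, -4.7, 4.9]
width: 0.0119
grip_force: 10.0
```

Scaled: -0.015 m is -0.3, 0.0005 m is 0.01.

```bash

echo '[{"aperture": 0.045, "d": [0, 0.01, 0]}, {"aperture": 0.045}, {"aperture": 0.045}, {"aperture": 0.045}, {"aperture": 0.045, "d": [0, 0, -0.3]}]' | python3 steer.py
echo '[{"aperture": 0.045, "d": [0, 0, -0.5]}, {"aperture": 0.045, "d": [0, 0, -0.3]}, {"aperture": 0.045, "d": [0.44, 0.58, 0]}, {"aperture": 0.045, "d": [0.43, 0.58, 0]}, {"aperture": 0.045}]' | python3 steer.py
python3 -c "
from h import *
go(.536,-.273,.1155,0)"
```

```text
time_s: 19.6
tool_pos: [0.4905, -0.2135, 0.1415]
ee_rot: [[1.0, -0.002, -0.004], [-0.002, -1.0, 0.003], [-0.004, -0.003, -1.0]]
contact_force: [0.2, -0.3, -0.2]
width: 0.0442
grip_force: 0.0
time_s: 20.1
tool_pos: [0.537, -0.2755, 0.1839]
ee_rot: [[1.0, -0.004, 0.001], [-0.004, -1.0, -0.001], [0.001, 0.001, -1.0]]
contact_force: [-0.9, -0.2, -0.8]
width: 0.0448
grip_force: 0.0
t 20.1 pos [ 0.537  -0.2755  0.1839] psi -0.004 w 0.0448 F [-0.9 -0.2 -0.8] grip 0.0 q6 1.02
  shift [-0.001  -0.0026  0.0684] turn -0.004
```

Scaled: 0.03 m is 0.6, 0.025 m is 0.5.

```bash

echo '[{"aperture": 0.045, "d": [-0.02, -0.04, 0.6]}, {"aperture": 0.045, "d": [0, 0, 0.5]}, {"aperture": 0.045, "d": [0, 0, 0.26]}, {"aperture": 0.045}, {"aperture": 0}]' | python3 steer.py
echo '[{"aperture": 0}, {"aperture": 0}, {"aperture": 0}, {"aperture": 0}, {"aperture": 0}]' | python3 steer.py 10
python3 -c "
from h import *
s=sense(); print(s['tool_pos'],s['width'],s['grip_force'])
r=lambda t: np.array([75*np.cos(t)-22*np.sin(t),22*np.cos(t)+75*np.sin(t)])
T=np.linspace(0,1.7,11)
P=np.array([r(t) for t in T]);print(np.diff(P,axis=0).round(1).tolist())"
```

```text
time_s: 20.6
tool_pos: [0.5349, -0.2707, 0.1168]
ee_rot: [[1.0, -0.002, 0.001], [-0.002, -1.0, -0.0], [0.001, 0.0, -1.0]]
contact_force: [0.1, 0.4, 0.4]
width: 0.0406
grip_force: 0.0
time_s: 21.1
tool_pos: [0.5354, -0.2715, 0.1167]
ee_rot: [[1.0, -0.002, 0.002], [-0.002, -1.0, -0.002], [0.002, 0.002, -1.0]]
contact_force: [2.4, -3.5, 3.4]
width: 0.0221
grip_force: 10.0
[ 0.53536819 -0.27150037  0.11673828] 0.022093903791987175 9.988567382097244
[[-4.8, 12.4], [-6.8, 11.4], [-8.7, 10.1], [-10.2, 8.5], [-11.5, 6.6], [-12.5, 4.6], [-13.1, 2.4], [-13.3, 0.1], [-13.1, -2.1], [-12.6, -4.3]]
```

Scaled: -0.0123 m is -0.246, -0.0121 m is -0.242.

```bash

echo '[{"aperture": 0, "d": [-0.112, 0, -0.246]}, {"aperture": 0, "d": [-0.152, 0, -0.224]}, {"aperture": 0, "d": [-0.188, 0, -0.194]}, {"aperture": 0, "d": [-0.218, 0, -0.158]}, {"aperture": 0, "d": [-0.242, 0, -0.118]}]' | python3 steer.py 5
echo '[{"aperture": 0, "d": [-0.258, 0, -0.076]}, {"aperture": 0, "d": [-0.268, 0, -0.032]}, {"aperture": 0, "d": [-0.27, 0, 0.014]}, {"aperture": 0, "d": [-0.264, 0, 0.058]}, {"aperture": 0, "d": [-0.25, 0, 0.102]}]' | python3 steer.py
python3 -c "
from h import *
eyes.read_camera('side')
go(.43,-.273,.1155,0)"
```

```text
time_s: 21.6
tool_pos: [0.4881, -0.2698, 0.1635]
ee_rot: [[1.0, -0.002, -0.0], [-0.002, -1.0, 0.001], [-0.0, -0.001, -1.0]]
contact_force: [1.2, 0.5, -3.4]
width: 0.0224
grip_force: 5.0
time_s: 22.1
tool_pos: [0.4228, -0.2699, 0.1604]
ee_rot: [[1.0, -0.002, 0.001], [-0.002, -1.0, 0.0], [0.001, -0.0, -1.0]]
contact_force: [1.6, 1.7, -0.3]
width: 0.022
grip_force: 5.0
t 22.15 pos [ 0.4209 -0.2697  0.1591] psi -0.002 w 0.0221 F [-2.8 -0.7  5.5] grip 5.0 q6 0.9
  shift [0.0092 0.0033 0.0435] turn -0.002
```

Scaled: -0.02 m is -0.4.

```bash

echo '[{"aperture": 0.045}, {"aperture": 0.045}, {"aperture": 0.045}, {"aperture": 0.045}, {"aperture": 0.045, "d": [0, 0, -0.4]}]' | python3 steer.py
echo '[{"aperture": 0.045, "d": [0, 0, -0.8]}, {"aperture": 0.045, "d": [-0.4, 0, -0.8]}, {"aperture": 0.045, "d": [-0.2, 0, 0]}, {"aperture": 0.045}]' | python3 steer.py
python3 -c "
from h import *
a=eyes.read_camera('top');b=eyes.read_camera('side')
A=cv2.resize(a[140:240,260:370],(0,0),fx=4,fy=5,interpolation=2);B=cv2.resize(b[200:340,220:360],(360,500),interpolation=2)
cv2.imwrite('pics/ts4.png',np.hstack([A,B])[:,:,::-1])
go(.586,-.226,.21,np.pi/2)"
```

```text
time_s: 22.65
tool_pos: [0.4222, -0.2692, 0.1767]
ee_rot: [[1.0, -0.002, -0.004], [-0.002, -1.0, 0.004], [-0.004, -0.004, -1.0]]
contact_force: [0.5, 0.6, -0.3]
width: 0.0449
grip_force: 0.0
time_s: 23.05
tool_pos: [0.3935, -0.2709, 0.2606]
ee_rot: [[1.0, -0.003, 0.002], [-0.003, -1.0, -0.002], [0.002, 0.002, -1.0]]
contact_force: [0.3, 0.6, -0.4]
width: 0.0453
grip_force: 0.0
t 23.15 pos [ 0.3933 -0.2701  0.2582] psi -0.003 w 0.045 F [-0.1  0.2  0.1] grip 0.0 q6 0.86
  shift [ 0.1926 -0.0445  0.0481] turn -1.573
```

View pics/ts4.png

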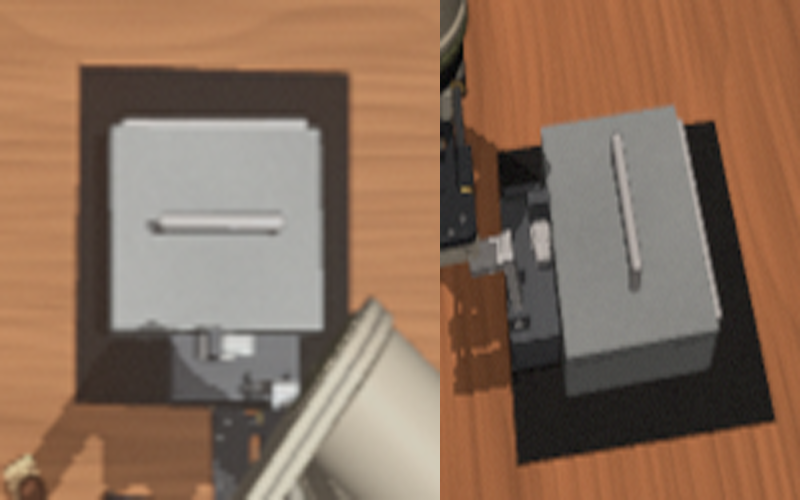

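The catch stands up off the lid (side part, (500,255)), the tab is aside, and the handle is clear at (222,222). Next is the lid.

The rows are not in the units I measure in: shifts go in shares of 50 mm and turns go in shares of 120 degrees. I convert before sending: 0.048 m is 0.96, -0.012 m is -0.24, -0.15 rad is -0.0716.

```bash

echo '[{"aperture": 0.045, "d": [0.96, -0.24, 0]}, {"aperture": 0.045, "d": [0.96, -0.24, 0]}, {"aperture": 0.045, "d": [0.96, -0.24, 0]}, {"aperture": 0.045, "d": [0.96, -0.22, 0]}, {"aperture": 0.045, "spin": -0.0716}]' | python3 steer.py
echo '[{"aperture": 0.045, "spin": -0.0716}, {"aperture": 0.045, "spin": -0.0716}, {"aperture": 0.045, "spin": -0.0716}, {"aperture": 0.045, "spin": -0.0716}, {"aperture": 0.045, "spin": -0.0716}]' | python3 steer.py
echo '[{"aperture": 0.045, "spin": -0.0716}, {"aperture": 0.045, "spin": -0.0716}, {"aperture": 0.045, "spin": -0.0716}, {"aperture": 0.045, "spin": -0.0716}, {"aperture": 0.045, "spin": -0.0349}]' | python3 steer.py
echo '[{"aperture": 0.045, "d": [0, 0, 0.6]}, {"aperture": 0.045, "d": [0, 0, 0.6]}, {"aperture": 0.045}, {"aperture": 0.045}, {"aperture": 0.045}]' | python3 steer.py
python3 -c "
from h import *
go(.585,-.223,.125,np.pi/2)
r=lambda t: np.array([-80*np.cos(t)+45*np.sin(t),45*np.cos(t)+80*np.sin(t)])
T=np.linspace(0,1.15,11)
print(np.diff([r(t) for t in T],axis=0).round(1).tolist())"
```

```text
time_s: 23.65
tool_pos: [0.5889, -0.2205, 0.2527]
ee_rot: [[0.989, 0.15, -0.006], [0.15, -0.989, 0.005], [-0.006, -0.006, -1.0]]
contact_force: [-0.9, -0.0, -0.8]
width: 0.0452
grip_force: 0.0
time_s: 24.15
tool_pos: [0.5853, -0.223, 0.2565]
ee_rot: [[0.618, 0.786, -0.004], [0.786, -0.618, 0.002], [-0.001, -0.004, -1.0]]
contact_force: [0.1, 0.0, -0.2]
width: 0.0449
grip_force: 0.0
time_s: 24.65
tool_pos: [0.5853, -0.2231, 0.2566]
ee_rot: [[-0.006, 1.0, -0.003], [1.0, 0.006, 0.002], [0.002, -0.003, -1.0]]
contact_force: [0.2, 0.6, -0.2]
width: 0.0449
grip_force: 0.0
time_s: 25.15
tool_pos: [0.5863, -0.2239, 0.2006]
ee_rot: [[-0.0, 1.0, 0.001], [1.0, 0.0, -0.001], [-0.001, 0.001, -1.0]]
contact_force: [0.2, 0.2, 0.3]
width: 0.0452
grip_force: 0.0
t 25.15 pos [ 0.5863 -0.2239  0.2006] psi 1.571 w 0.0452 F [0.2 0.2 0.3] grip 0.0 q6 -0.45
  shift [ 0.0009 -0.0014  0.0756] turn 0.0
[[5.7, 8.9], [6.7, 8.2], [7.6, 7.4], [8.4, 6.4], [9.0, 5.4], [9.6, 4.4], [10.0, 3.2], [10.3, 2.1], [10.5, 0.9], [10.5, -0.4]]
```

Scaled: 0.03 m is 0.6, 0.014 m is 0.28.

```bash

echo '[{"aperture": 0.045, "d": [0, -0.02, 0.6]}, {"aperture": 0.045, "d": [0, 0, 0.6]}, {"aperture": 0.045, "d": [0, 0, 0.28]}, {"aperture": 0.045}, {"aperture": 0}]' | python3 steer.py
echo '[{"aperture": 0}, {"aperture": 0}, {"aperture": 0}, {"aperture": 0}, {"aperture": 0}]' | python3 steer.py 12
echo '[{"aperture": 0}, {"aperture": 0, "d": [0, 0.114, -0.178]}, {"aperture": 0, "d": [0, 0.134, -0.164]}, {"aperture": 0}]' | python3 steer.py
```

```text
time_s: 25.65
tool_pos: [0.5853, -0.2242, 0.127]
ee_rot: [[0.0, 1.0, 0.002], [1.0, -0.0, -0.001], [-0.001, 0.002, -1.0]]
contact_force: [0.4, -0.2, 0.2]
width: 0.0408
grip_force: 0.0
time_s: 26.15
tool_pos: [0.5854, -0.224, 0.1263]
ee_rot: [[-0.0, 1.0, 0.002], [1.0, 0.0, -0.001], [-0.001, 0.002, -1.0]]
contact_force: [2.4, 0.3, 2.7]
width: 0.0117
grip_force: 12.0
time_s: 26.55
tool_pos: [0.5976, -0.2237, 0.1438]
ee_rot: [[-0.0, 1.0, -0.0], [1.0, 0.0, 0.0], [0.0, -0.0, -1.0]]
contact_force: [-6.2, 2.0, 4.4]
width: 0.0113
grip_force: 12.0
```

Scaled: 0.0082 m is 0.164, -0.0076 m is -0.152.

```bash

echo '[{"aperture": 0, "d": [0, 0.144, -0.152]}, {"aperture": 0, "d": [0, 0.164, -0.132]}, {"aperture": 0}]' | python3 steer.py 10
echo '[{"aperture": 0, "d": [0, 0.18, -0.108]}, {"aperture": 0, "d": [0, 0.192, -0.088]}, {"aperture": 0}]' | python3 steer.py
echo '[{"aperture": 0, "d": [0, 0.2, -0.064]}, {"aperture": 0, "d": [0, 0.206, -0.042]}, {"aperture": 0}]' | python3 steer.py
echo '[{"aperture": 0, "d": [0, 0.21, -0.018]}, {"aperture": 0, "d": [0, 0.18, 0.006]}, {"aperture": 0}, {"aperture": 0}]' | python3 steer.py
```

```text
time_s: 26.85
tool_pos: [0.613, -0.2238, 0.1581]
ee_rot: [[-0.0, 1.0, 0.0], [1.0, 0.0, -0.0], [-0.0, 0.0, -1.0]]
contact_force: [-6.4, 1.9, 6.9]
width: 0.0112
grip_force: 10.0
time_s: 27.15
tool_pos: [0.6318, -0.2242, 0.1684]
ee_rot: [[-0.0, 1.0, 0.001], [1.0, 0.0, -0.001], [-0.001, 0.001, -1.0]]
contact_force: [-8.6, 1.4, 12.6]
width: 0.0115
grip_force: 10.0
time_s: 27.45
tool_pos: [0.6525, -0.2242, 0.1729]
ee_rot: [[-0.0, 1.0, 0.002], [1.0, 0.0, -0.001], [-0.001, 0.002, -1.0]]
contact_force: [-0.4, -0.3, 6.4]
width: 0.0112
grip_force: 10.0
time_s: 27.85
tool_pos: [0.6716, -0.2242, 0.1729]
ee_rot: [[-0.0, 1.0, 0.002], [1.0, 0.0, -0.001], [-0.001, 0.002, -1.0]]
contact_force: [1.2, -1.1, 5.4]
width: 0.0115
grip_force: 10.0
```

Scaled: -0.01 m is -0.2, -0.005 m is -0.1.

```bash

echo '[{"aperture": 0.018}, {"aperture": 0.018}, {"aperture": 0.018}, {"aperture": 0.018, "d": [0, 0, -0.1]}, {"aperture": 0.018, "d": [0, 0, -0.2]}]' | python3 steer.py
echo '[{"aperture": 0.018, "d": [0, 0, -0.4]}, {"aperture": 0.018, "d": [0, 0, -0.6]}, {"aperture": 0.018, "d": [0, 0, -0.6]}, {"aperture": 0.018, "d": [-1, 0, -0.4]}, {"aperture": 0.018, "d": [-1, 0, 0]}]' | python3 steer.py
echo '[{"aperture": 0.018, "d": [-1, 0, 0]}, {"aperture": 0.018, "d": [-1, 0, 0]}, {"aperture": 0.018, "d": [-1, 0, 0]}, {"aperture": 0.018}, {"aperture": 0.018}]' | python3 steer.py
python3 -c "
from h import *
a=eyes.read_camera('top');b=eyes.read_camera('side')
A=cv2.resize(a[120:240,250:380],(400,500),interpolation=2);B=cv2.resize(b[180:340,220:370],(400,500),interpolation=2)
cv2.imwrite('pics/ts5.png',np.hstack([A,B])[:,:,::-1]);cv2.imwrite('pics/t5f.png',a[:,:,::-1])"
```

```text
time_s: 28.35
tool_pos: [0.67, -0.2235, 0.1865]
ee_rot: [[-0.0, 1.0, -0.002], [1.0, 0.0, 0.001], [0.001, -0.002, -1.0]]
contact_force: [-0.1, -1.0, -0.0]
width: 0.0179
grip_force: 0.0
time_s: 28.85
tool_pos: [0.6729, -0.3202, 0.2932]
ee_rot: [[-0.004, 1.0, 0.008], [1.0, 0.004, -0.004], [-0.004, 0.008, -1.0]]
contact_force: [0.3, -0.3, -0.8]
width: 0.0181
grip_force: 0.0
time_s: 29.35
tool_pos: [0.6699, -0.4719, 0.284]
ee_rot: [[0.002, 1.0, -0.002], [1.0, -0.002, 0.002], [0.002, -0.002, -1.0]]
contact_force: [0.6, 0.5, 0.5]
width: 0.018
grip_force: 0.0
```

View pics/ts5.png

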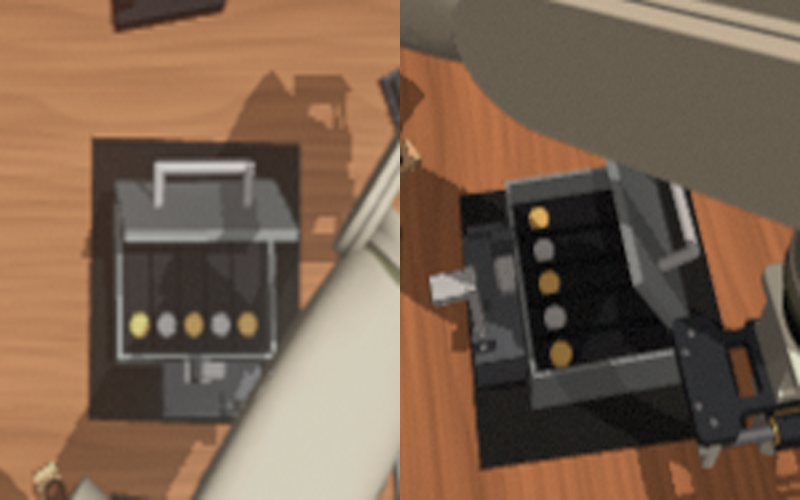

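```bash

python3 - <<'E'
from h import *
v=120+236*.24; u=250+200*.325
for t in (.85,1.0,1.1,1.2,1.3):
    x=.585+.08-.16*np.cos(t)+.01*np.sin(t)*0; z=.071+.16*np.sin(t)
    print(t,proj("top",np.array([x,-.223,z])).round(1),"seen row",round(v,1))
print("box front edge x", ray("top",u,120+356*.24,.071), "expect .505")
s=sense();print(s["time_s"],s["contact_force"]); print(manip.finish_job())
E
```

```text
0.85 [318.4 187.5] seen row 176.6
1.0 [318.8 181.8] seen row 176.6
1.1 [319.  177.7] seen row 176.6
1.2 [319.1 173.4] seen row 176.6
1.3 [319.2 169.1] seen row 176.6
box front edge x [ 0.50492818 -0.22497321  0.071     ] expect .505
29.45 [0.76350104 0.8343533  0.43257513]
the job is handed in; nothing more can be done
None
```

I handed the job in at 29.5 s: the box stands squarely on the pad with its lock towards the robot, the tab fully aside, the catch up and the lid left open at about 1.1 rad; the hand-in returned no verdict.

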